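Seat the evil-eye coaster, set the stand leg to its mark and hold the cam closed

TASK

Take the blue evil-eye glass coaster out of its wooden rack and stand it in the leaning cradle of the display stand, then let go of it. Then pull out the stand's sprung sliding leg until its white index line meets the red length mark and, holding the leg there against its spring, squeeze the orange cam lever fully closed against the leg's black post; do not close the lever with the leg anywhere else. Finish still holding the post and the closed lever pinched together, with the leg at the mark; do not shift the red mark, drop the glass or disturb the other things.

Things in the scene. Friction and masses are not known exactly. Their poses are not given: they have to be found in the camera images.
- coaster: loose blue glass disc with a white/light-blue/black eye on both faces, 90 diameter, 9 thick, about 150 g. Origin at its centre; its x axis is the disc's own axis (through both faces). It starts upright on its edge in the rack's groove, centre 55 above the console; only the bottom 21 of it is inside the groove. It may turn about its own axis.
- rack: fixed dark wooden coaster rack, 60 (x) x 116 (y) x 31 high, origin under its centre. A groove 12 wide runs along its y axis, floor 10 above the console. The rack stands either at the robot's right or left; the red container has the other place.
- stand: fixed display stand of dark steel and aluminium, origin on the console. Its local +y is the direction in which the leg pulls out. The cradle is at local y = -125; the sleeve (top 38 above the console) ends at local y = 10; beside the leg at local x = +28 to +44 runs a low scale strip, 10 high, that carries the red mark. About 110 (x); y from -180 to +150.
- cradle (a point): steel cradle on the stand, leaning back 0.26 rad (its z leans to the stand's local -x). Origin: middle of the trough floor, 62 above the console. Trough 16 wide: from x = -8 (two back prongs, 54 high, 8 wide, at y = +-27, free between) to x = +8 (lip 10 high); end stops 18 high at y = +-40.5. The coaster stands on edge in it, axis along x; seated centre about x = -3.5, y = 0, z = 45.
- leg (a joint): slide of the leg along the stand's +y, m: 0 = pushed in (where the spring keeps it), up to 0.12. The spring pulls it in with 3 N at 0 and about 4 N at the mark, friction 0.5 N; nothing holds it out when it is let go, even with the lever closed.
- leg_index (a point): white index line on the leg, level with the middle of the black post; on the leg's centre line, 32 above the console. The white line is also painted across the top of the post.
- post (a point): upright black post on the leg, 28 (stand x) x 10 (stand y) x 66 high, from 34 to 100 above the console, origin under its centre. Moves with the leg. The leg's carriage below it reaches from 10 inside (local -y) to 34 outside the post's centre, top 37 above the console; 51 at the hinge cheeks.
- cam (a joint): angle of the orange cam lever, rad: 0 = closed (upright, just outside the post and parallel to it), 0.8 = fully open (leaning away, to the stand's +y). Starts at 0.5 to 0.7. Hinge on the leg 13 outside (+y of) the post's centre, 45 above the console, axis along the stand's x. Stays where left (friction 0.1 N m, about 2.5 N at the tip); no spring.
- paddle (a point): the orange lever, 24 (stand x) x 8 thick x 46 long, origin on the hinge, z along the lever to its free end 48 from the hinge. Closed, post and lever together measure 22 along the stand's y (5 inside to 17 outside the post's centre). At 0.7 open its outer edge is about 47 outside the post's centre: a hand opened to 60 to 65 straddles both.
- lever_tip (a point): middle of the free end of the lever.
- mark (a joint): where the red mark stands on the scale strip: the value of joint leg (m) at which the index meets it, 0.05 to 0.09. A stiff red slide, 20 x 10, up to 26 above the console: leave it where it is.
- mark_point (a point): tip of the red mark, 26 above the console, at the leg-side of the scale strip. The index meets it when both are level along the stand's y.
- container: loose red plastic container with a clip-on lid, 118 x 106 x 56 high: bystander in the place the rack does not have.
- dish: loose blue bowl, 100 diameter, 35 high, at the far side: bystander.
- cork_coasters: loose stack of cork coasters, 90 diameter, 24 high: bystander.
- key_a: loose brass key, 58 long, 4 thick, in the wooden tray at the far side: bystander.
- key_b: loose steel key in the same tray: bystander.
Mind the look-alikes: they are no part of the job. What is meant by the coaster is not green or turquoise, and is the larger of those in its own colour.

How it is judged:
On the way, in this order (a step that is already met when the one before it is completed fails the run):
1. the coaster stands in the cradle, let go (distance between coaster and cradle below 0.052 m and z of coaster in the frame of cradle above 0.04 m and angle between the x axis of coaster and the x axis of cradle, either way round below 0.2 rad and contact force between coaster and the arm below 0.05 N and contact force between coaster and the fingers below 0.05 N and linear speed of coaster below 0.03 m/s), for 0.2 s.
2. the leg is at the mark with the lever still open (y of leg_index in the frame of mark_point between -0.006 and 0.006 m and value of joint cam above 0.35 rad), for 0.1 s.
3. the lever is closed with the leg at the mark, both held (y of leg_index in the frame of mark_point between -0.006 and 0.006 m and value of joint cam below 0.1 rad and contact force between the fingers and orange_lever above 3 N and contact force between the fingers and black_post above 3 N), for 0.2 s.
At the end, for the whole second after the job is handed in: Coaster at rest, untouched, in the cradle (centre under 52 mm from its origin, over 40 mm above its floor, axis within 0.2 rad of its x); leg index within 6 mm of the red mark; lever under 0.1 rad; fingers press on post and lever with over 3 N each (all of step 1 and all of step 3); the arm keeps its last pose, push and grip.
It fails at once if the lever is more than half closed while the leg is over 10 mm from the mark (value of joint cam below 0.25 rad and (y of leg_index in the frame of mark_point above 0.01 m or y of leg_index in the frame of mark_point below -0.01 m)).
It fails at once if the glass coaster is dropped onto the console (height (world z) of coaster below 0.035 m).
It fails at once if the red mark is shifted (distance of mark_point from where it was at the start of the episode above 0.004 m).
It fails at once if a bystander is disturbed (distance of any of container, dish, cork_coasters, key_a, key_b from where it was at the start of the episode above 0.02 m).
It also fails if it takes over 64 s, if anything falls off the work surface, if the arm or the gripper's body presses on something with over 40 N, if the wrist force passes 120 N, or if a joint passes its speed limit or range.

ROBOT

A 7-joint arm with a two-finger parallel gripper is mounted at the origin on the work surface. World frame = base frame: x ahead of the robot, y to its left, z up, the work surface at z = 0. Lengths are in m, angles in rad, forces in N, time in s.
With the tool pointing down it reaches from about 0.425 to 0.875 m from the base axis. Payload 4.7 kg.
Tool frame: the origin (TCP) lies at the very end of the fingers, on their centre line; the grasp point (between the pads) lies 19 mm behind it; z points along the fingers, y is the line along which they close (so a half turn about z gives the same grasp; the last joint's range is limited). The gripper opens to 87 mm and grips with 3 to 60 N. Pads are 19 mm wide; open, the fingers measure 117 mm over their backs; the gripper's body (75 mm by 190 mm) begins 51 mm behind the grasp point.
Start: joints at [1.235, 0.321, -0.07, 1.45, 0.023, 1.371, -0.057], TCP at [0.223, -0.611, 0.223] pointing down, gripper open.
Joint ranges: [-2.86, 2.86], [-0.3, 2.09], [-1.38, 1.24], [0.06, 2.45], [-1.56, 4.7], [0.09, 2.05], [-2.69, 2.69]. Speed limits (rad/s): [2.57, 2.57, 3.14, 3.14, 3.14, 3.14, 3.14].

INTERFACE

Orientations are given as a rotation vector (axis times angle).
In Python, from bench import ctrl, imaging, ticket gives the robot as it stands.
- The arm moves only by the tool jog_arm, never from a script. Its argument "rows" is text: rows parted by semicolons, each of 7 numbers parted by spaces: the shift along the tool's x, y, z in cm, then the turn, a rotation vector about the tool's x, y, z in rad, then the closure, from -1 (fully open) to 1 (shut), so that 0 is half open. A call has 1 to 5 rows; each row shifts and turns the commanded pose from where the row before left it, along the tool's axes as they then stand; what a row does not reach is not made up. A row lasts 1/8 s, in which the tool goes at most 62.5 mm and 10.7 degrees, less where a joint would pass 70% of its speed; a pose out of reach is approached as far as the arm can. A call with a gripper value outside its range is refused whole. The fingers move at their own pace and stop on an object; "force" is the grip in N (left out, the last holds). Time passes only in rows, so rows that do not move let the fingers close. It gives the time, the measured TCP pose, the force, the opening and the grip force at its end, in the units of the state.
- ctrl.get_state(): the state, without advancing time (a new reading comes with each control period).
- imaging.get_image(name): name is "side" or "top"; returns a dict with "img" (420x560x3 uint8, blue, green, red), "vertical_fov" (degrees; the focal length in pixels is half the picture's height over the tangent of half this angle, whatever the lens; pixels are square), "cx", "cy" (the principal point, pixels), "origin" and "orientation" of the camera in the world. Camera axes: x right, y down, z forward; pixel columns grow to the right and rows downward; lengths in m; the calibration is good to about 2 mm. A picture is of the moment at which its call begins. There is no depth.
- ticket.close_job(): hands the job in; it is judged then, once.
The state is a dict: "time": time; "joint_positions": joint angles; "qd": joint speeds; "joint_torque": joint torques, N m; "position": TCP position; "tool_rot": TCP orientation; "ft_force": force on the tool from outside, world axes, zero at the start; "torque": the same for the moment, N m; "grip_width": opening from 0.0 (shut) to 1.0 (fully open); "grip_force": force on a finger pad.
Only numpy, scipy, OpenCV 4.12 (cv2) and the standard library are available. Lean on these libraries where they do the work, as an engineer would, in place of code of your own. Each camera call takes 0.05 s, during which the arm holds its last target. There are 200 camera calls.

## Working session

There is one attempt and no reset: what is moved stays moved. The work goes in short steps, Python scripts to look and compute and a tool call to move; the robot and the scene stay as the last step left them, time stands still between calls to the robot, and variables do not carry over. Pictures are saved under pics/ and viewed, at most 10 in all, crops included, and the job is handed in when it is done.

Besides the shell and the picture viewer there is one more tool, called after "Request:" as name(argument=value, ...) on one line, values as JSON. jog_arm: Moves the arm, as the interface text tells. Its arguments: {"type":"object","properties":{"rows":{"type":"string"},"force":{"type":"number"}},"required":["rows"]}

```bash
mkdir -p pics; ls
cat > h.py <<'E'
import numpy as np, cv2
from scipy.spatial.transform import Rotation as R
from bench import ctrl, imaging, ticket
def cam(d):
    f=d["img"].shape[0]/2/np.tan(np.radians(d["vertical_fov"])/2)
    o=np.array(d["orientation"],float)
    M=R.from_rotvec(o).as_matrix() if o.size==3 else (o.reshape(3,3) if o.size==9 else R.from_quat(o).as_matrix())
    return f,d["cx"],d["cy"],M,np.array(d["origin"])
def ray(c,u,v):
    f,cx,cy,M,o=c; return o,M@np.array([(u-cx)/f,(v-cy)/f,1.])
def atz(c,u,v,z):
    o,r=ray(c,u,v); return o+r*(z-o[2])/r[2]
def tri(c1,p1,c2,p2):
    o1,a=ray(c1,*p1);o2,b=ray(c2,*p2)
    s=np.linalg.lstsq(np.c_[a,-b],o2-o1,rcond=None)[0]
    P,Q=o1+a*s[0],o2+b*s[1]; return (P+Q)/2,np.linalg.norm(P-Q)
def proj(c,P):
    f,cx,cy,M,o=c; p=M.T@(np.array(P)-o); return cx+f*p[0]/p[2],cy+f*p[1]/p[2]
def tool():
    s=ctrl.get_state(); return np.array(s["position"]),R.from_rotvec(s["tool_rot"])
E
python3 - <<'E'
from h import *
import pickle
D={}
for n in("side","top"):
    d=imaging.get_image(n);D[n]=d;cv2.imwrite(f"pics/{n}0.png",d["img"])
    print(n,{k:v for k,v in d.items() if k!="img"})
pickle.dump(D,open("d0.pkl","wb"))
s=ctrl.get_state();print(s)
print(R.from_rotvec(s["tool_rot"]).as_matrix().round(3))
E
```

```text
pics
side {'vertical_fov': 51.351597374033034, 'cx': 275.97770034430016, 'cy': 210.09300767841177, 'origin': array([0.00085454, 0.58485793, 0.61357875]), 'orientation': array([-0.90111443,  2.2919915 , -1.29345513])}
top {'vertical_fov': 52.712810915484354, 'cx': 278.4043295651688, 'cy': 206.52052879954547, 'origin': array([ 0.33854411, -0.04942613,  1.22625903]), 'orientation': array([-2.12581939,  2.12421503, -0.22187849])}
{'time': 0.1, 'joint_positions': array([ 1.23509708,  0.32176997, -0.07011856,  1.45152959,  0.02262224,
        1.37080219, -0.05690097]), 'qd': array([-0.00029837, -0.0016019 ,  0.0011102 , -0.00394767, -0.00010901,
       -0.00134852, -0.00061247]), 'joint_torque': array([-1.24023095e-04, -4.92571843e+01, -4.05754354e-01, -3.13399172e+01,
       -6.39761123e-02,  3.94750061e-02,  8.73104000e-05]), 'position': array([ 0.22256112, -0.61019175,  0.22156921]), 'tool_rot': array([-3.09199859e+00, -5.46472250e-01,  6.28768933e-04]), 'ft_force': array([-0.69630303,  0.33023045, -0.87607388]), 'torque': array([-0.01661558, -0.00240929,  0.0066337 ]), 'grip_force': 0.0, 'grip_width': 0.998349113374223}
[[ 0.939  0.343 -0.001]
 [ 0.343 -0.939  0.002]
 [-0.    -0.002 -1.   ]]
```

View pics/side0.png

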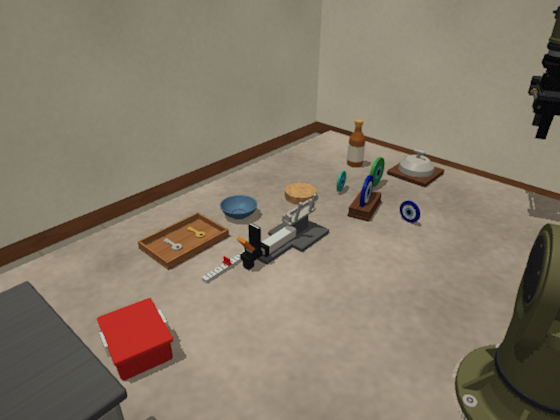

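View pics/top0.png

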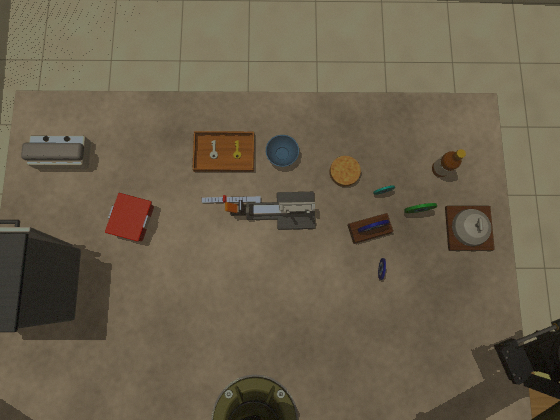

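The side view has the rack coaster at (367,190) and the top view has it at (370,226). The candidates in the side view are:
- Blue at (367,190), in the rack.
- Blue at (410,211), loose and smaller.
- Green at (377,170).
- Turquoise at (341,181).

The coaster meant is the one in the rack: it is blue and the larger of the two blues. I'll confirm that with a crop.

Run:
```python
from h import *
import pickle
D=pickle.load(open("d0.pkl","rb"))
s,t=D["side"]["img"],D["top"]["img"]
a=cv2.resize(s[140:290,190:430],(800,500),interpolation=3)[:,:]
a=cv2.resize(s[160:285,195:435],(798,None) if 0 else (800,300),interpolation=2) if 0 else cv2.resize(s[165:278,200:425],(600,301),interpolation=2)
b=cv2.resize(t[180:285,195:405],(600,300),interpolation=2)
cv2.imwrite("pics/c1.png",np.vstack([a,b]))
```

```text
(no output)
```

View pics/c1.png

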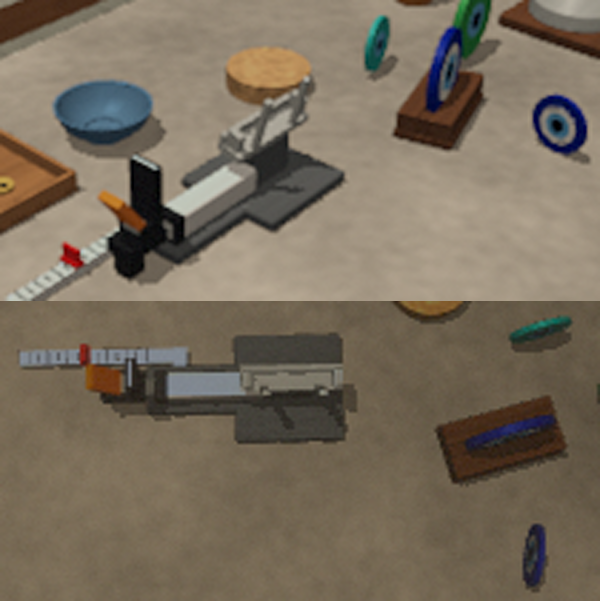

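```bash
cat >> h.py <<'E'
def disc(P,ax,r=.045,h=.0045,zmin=-1):
    ax=np.array(ax)/np.linalg.norm(ax); u=np.cross(ax,[0,0,1.]);u/=np.linalg.norm(u);v=np.cross(ax,u)
    a=np.linspace(0,2*np.pi,80)
    C=np.vstack([np.array(P)+s*h*ax+k*r*(np.outer(np.cos(a),u)+np.outer(np.sin(a),v)) for s in(-1,1) for k in(.2,.4,.6,.7,.8,.9,1)])
    return C[C[:,2]>=zmin]
def sil(c,C,shape=(420,560),k=4):
    p=np.array([proj(c,q) for q in C]); hull=cv2.convexHull(((p+.5)*k*16).astype(np.int32))
    m=np.zeros((shape[0]*k,shape[1]*k),np.float32); cv2.fillConvexPoly(m,hull,1,cv2.LINE_8,4)
    return cv2.resize(m,shape[::-1],interpolation=cv2.INTER_AREA)
def W(st,p):
    x,y,t=st; c,s=np.cos(t),np.sin(t); p=np.atleast_2d(p); return np.c_[x+c*p[:,0]-s*p[:,1],y+s*p[:,0]+c*p[:,1],p[:,2]]
a=.26
CR=np.array([[np.cos(a),0,-np.sin(a)],[0,1,0],[np.sin(a),0,np.cos(a)]])
def cradle(st,p): return W(st,np.atleast_2d(p)@CR.T+[0,-.125,.062])
E
cat > fit1.py <<'E'
from h import *
import pickle
from scipy.optimize import minimize,least_squares
D=pickle.load(open("d0.pkl","rb")); C={n:cam(D[n]) for n in D}
def bluehull(n,u,v):
    hsv=cv2.cvtColor(D[n]["img"],cv2.COLOR_BGR2HSV)
    m=cv2.inRange(hsv,(112,110,30),(130,255,255)); _,L,S,_=cv2.connectedComponentsWithStats(m)
    ys,xs=np.nonzero(L); i=np.argmin((xs-u)**2+(ys-v)**2); k=L[ys[i],xs[i]]; print(n,S[k])
    p=np.c_[np.nonzero(L==k)[::-1]]; o=np.zeros(m.shape,np.uint8); cv2.fillConvexPoly(o,cv2.convexHull(p.astype(np.int32)),1); return o.astype(np.float32)
M={"side":bluehull("side",367,190),"top":bluehull("top",371,226)}
def cost(q):
    x,y,t,z=q; return sum(1-np.minimum(M[n],s).sum()/np.maximum(M[n],s).sum() for n in M for s in[sil(C[n],disc((x,y,z),(np.cos(t),np.sin(t),0),zmin=.031))])
P0=atz(C["top"],371,226,.07);best=None
for t in(-.3,0,.3):
    r=minimize(cost,[P0[0],P0[1],t,.055],method="Nelder-Mead",options=dict(initial_simplex=np.array([P0[0],P0[1],t,.055])+np.array([[0,0,0,0],[.01,0,0,0],[0,.01,0,0],[0,0,.15,0],[0,0,0,.006]])))
    print(r.x.round(4),r.fun)
    if best is None or r.fun<best.fun:best=r
t=C["top"]; f=lambda u,v:(195+u/2.857-.3,180+v/2.857-.3)
obs=[f(20,58),f(342,34),f(345,140)]; loc=np.array([[.036,.15,.01],[.055,-.18,.006],[-.055,-.18,.006]])
st=least_squares(lambda s:np.ravel(np.array([proj(t,p) for p in W(s,loc)])-obs),[.5,.0,0.]); print("stand",st.x.round(4),st.fun.round(1))
pickle.dump((best.x,st.x),open("fit.pkl","wb"))
E
cat > ov.py <<'E'
from h import *
def lines(st,leg=None,mark=None):
    L=[]
    def rect(x0,x1,y0,y1,z,F=W,c=(0,255,255)):
        L.append((F(st,[[x0,y0,z],[x1,y0,z],[x1,y1,z],[x0,y1,z],[x0,y0,z]]),c))
    rect(-.055,.055,-.18,-.07,.006); rect(.028,.044,0.0,.15,.01,c=(255,255,0))
    L.append((W(st,[[-.02,.01,.038],[.02,.01,.038]]),(0,255,0)))
    L.append((cradle(st,[[-.008,-.0405,.018],[-.008,-.0405,0],[.008,-.0405,0],[.008,-.0405,.01],[.008,.0405,.01],[.008,.0405,0],[-.008,.0405,0],[-.008,.0405,.018]]),(255,0,255)))
    for s in(-1,1): L.append((cradle(st,[[-.008,s*.023,0],[-.008,s*.023,.054],[-.008,s*.031,.054],[-.008,s*.031,0]]),(0,0,255)))
    if leg is not None:
        for z in(.1,): rect(-.014,.014,leg-.005,leg+.005,z,c=(0,255,0))
    if mark is not None: L.append((W(st,[[.028,mark,.026],[.044,mark,.026]]),(255,0,0)))
    return L
def draw(img,c,box,k,Ls):
    u0,v0,u1,v1=box; o=cv2.resize(img[v0:v1,u0:u1],None,fx=k,fy=k,interpolation=cv2.INTER_CUBIC)
    for P,col in Ls:
        p=np.array([proj(c,q) for q in P]); p=((p+.5-[u0,v0])*k).round().astype(np.int32); cv2.polylines(o,[p],False,col,1)
    return o
E
cat > ov1.py <<'E'
from ov import *
import pickle
D=pickle.load(open("d0.pkl","rb")); q,st=pickle.load(open("fit.pkl","rb"))
Ls=lines(st); x,y,t,z=q
for s in(-1,1): Ls.append((disc((x,y,z),(np.cos(t),np.sin(t),0),h=s*.0045)[-80:],(0,255,255)))
im=lambda n,b,k:draw(D[n]["img"],cam(D[n]),b,k,Ls)
A=np.hstack([im("top",(200,185,320,240),4),im("top",(340,200,410,255),4)])
B=np.hstack([im("side",(200,190,320,285),4),im("side",(325,150,395,245),4)])
cv2.imwrite("pics/ov1.png",np.vstack([A,B]))
E
python3 fit1.py; python3 ov1.py
```

```text
side [360 175  13  32 139]
top [359 220  29  11  92]
[ 0.5176 -0.3256  0.2955  0.0546] 0.4911031126976013
[ 0.5174 -0.3254  0.2959  0.0552] 0.49416935443878174
[ 0.517  -0.3242  0.2995  0.0566] 0.4986991286277771
stand [0.565  0.0073 0.0224] [ 0.2 -0.  -0.3  0.2  0.1 -0.1]
```

View pics/ov1.png

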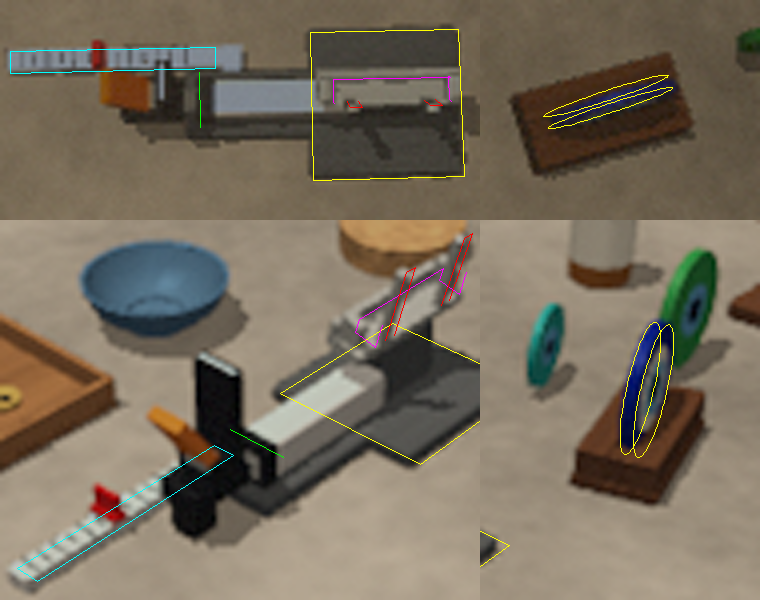

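The top overlay fits the stand well (prong tips at (353,102) and (433,102) in the crop). The side overlay sits about 2–4 px low and to the right. I'll calibrate both cameras against the gripper itself once it is near the coaster. The coaster choice is confirmed: the larger blue disc, in the rack.

```bash
cat > plan.py <<'E'
from h import *
def toolR(yax,zax=(0,0,-1)):
    z=np.array(zax,float)/np.linalg.norm(zax); y=np.array(yax,float); y-=z*(y@z); y/=np.linalg.norm(y)
    return R.from_matrix(np.c_[np.cross(y,z),y,z])
def plan(pts,R1,n,g,dec=2,state=None):
    """straight moves through pts, n rows each; rotation spread to final R1 over first seg; simulates rounding"""
    p,r=state or tool()
    rv=None
    for P,k,Rt in zip(pts,n,R1):
        p0=p.copy(); dr=(r.inv()*Rt).as_rotvec(); r0=r
        for i in range(k):
            want=p0+(np.array(P)-p0)*(i+1)/k; d=np.round(r.inv().apply(want-p)*100,dec)
            rw=r0*R.from_rotvec(dr*(i+1)/k); t=np.round((r.inv()*rw).as_rotvec(),3)
            print(*[f"{v:g}" for v in np.r_[d,t]],g,end="; \n")
            p=p+r.apply(d/100); r=r*R.from_rotvec(t)
        print("--",p.round(4),r.as_matrix()[:,1].round(3),np.linalg.norm(np.array(P)-p0)/k)
E
python3 - <<'E'
from plan import *
t=.296; plan([(.518,-.325,.16)],[toolR((np.cos(t),np.sin(t),0))],[10],-1)
E
```

```text
3.75 -1.67 0.62 -0 -0 -0.152 -1; 
3.96 -1.07 0.62 -0 -0 -0.151 -1; 
4.08 -0.47 0.61 -0 -0 -0.152 -1; 
4.11 0.15 0.62 -0 -0.001 -0.152 -1; 
4.03 0.77 0.62 -0.001 0 -0.151 -1; 
3.87 1.37 0.61 0 0 -0.152 -1; 
3.62 1.94 0.62 0 0 -0.152 -1; 
3.28 2.47 0.61 -0 -0 -0.152 -1; 
2.87 2.94 0.62 -0 -0 -0.151 -1; 
2.4 3.33 0.61 -0 -0 -0.152 -1; 
-- [ 0.518 -0.325  0.16 ] [ 0.956  0.292 -0.   ] 0.04152219062932019
```

Request:
jog_arm(rows="3.75 -1.67 0.62 0 0 -0.152 -1; 3.96 -1.07 0.62 0 0 -0.152 -1; 4.08 -0.47 0.62 0 0 -0.152 -1; 4.11 0.15 0.62 0 0 -0.152 -1; 4.03 0.77 0.62 0 0 -0.152 -1")

```text
time: 0.72
position: [0.371, -0.4668, 0.1909]
tool_rot: [-2.666, -1.662, 0.0]
ft_force: [0.0, 0.3, 0.2]
grip_width: 0.999
grip_force: 0.0
```

Request:
jog_arm(rows="3.87 1.37 0.62 0 0 -0.152 -1; 3.62 1.94 0.62 0 0 -0.152 -1; 3.28 2.47 0.62 0 0 -0.152 -1; 2.87 2.94 0.62 0 0 -0.151 -1; 2.4 3.33 0.62 0 0 -0.152 -1")

```text
time: 1.35
position: [0.5184, -0.3241, 0.16]
tool_rot: [-1.861, -2.531, 0.0]
ft_force: [0.1, -1.4, 0.6]
grip_width: 0.999
grip_force: 0.0
```

Run:
```python
from ov import *
import pickle
p,r=tool();print(p,r.as_matrix().round(3),ctrl.get_state()["joint_positions"].round(2))
D={n:imaging.get_image(n) for n in("side","top")};pickle.dump(D,open("d1.pkl","wb"))
q,st=pickle.load(open("fit.pkl","rb"));Y=r.apply([0,1,0]);X=r.apply([1,0,0]);Z=r.apply([0,0,1])
Ls=[]
for s in(-1,1):
    for w in(.0435,.0585): Ls.append((np.array([p+s*w*Y+a*X-b*Z for a,b in((-.0095,.04),(-.0095,0),(.0095,0),(.0095,.04))]),(0,255,255)))
im=lambda n,b,k:draw(D[n]["img"],cam(D[n]),b,k,Ls)
cv2.imwrite("pics/g1.png",np.hstack([im("side",(320,130,400,230),5),im("top",(330,180,410,280),5)]))
```

```text
[ 0.51839771 -0.32411248  0.15995073] [[-0.298  0.954 -0.001]
 [ 0.954  0.298  0.   ]
 [ 0.    -0.001 -1.   ]] [ 0.91  0.31 -0.47  1.62  0.15  1.25  0.71]
```

View pics/g1.png

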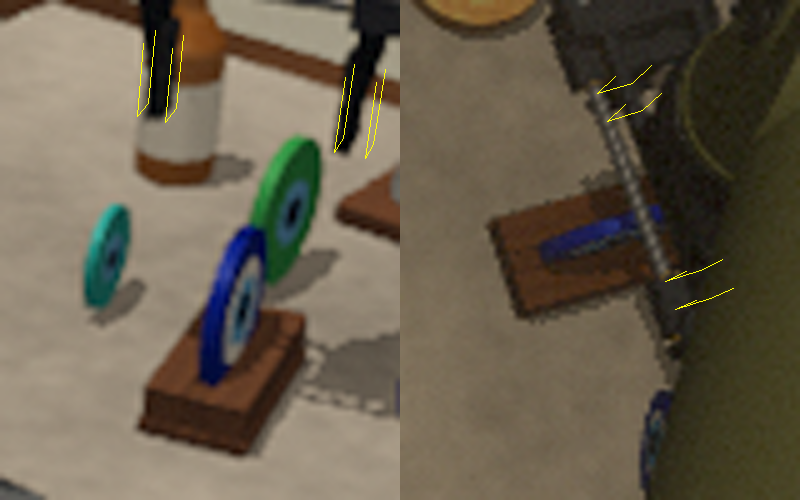

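The side view shows the finger tips at crop (160,115) and (342,150), within about 1 px of the model, so the side calibration is good here. Next I'll fit the disc in each view separately to see how much they disagree.

```bash
cat > fit2.py <<'E'
exec(open("fit1.py").read().split("P0=")[0])
def go(names,zf=None,zmin=.031,q0=(.5176,-.3256,.296)):
    def cost(q):
        x,y,t=q[:3]; z=.055 if len(q)<4 else q[3]
        return sum(1-np.minimum(M[n],s).sum()/np.maximum(M[n],s).sum() for n in names for s in[sil(C[n],disc((x,y,z),(np.cos(t),np.sin(t),0),zmin=zmin))])
    b=None
    for dx in(-.005,.005):
        for dt in(-.08,.08):
            S=np.array(q0)+np.array([[0,0,0],[dx,0,0],[0,.006,0],[0,0,dt]])
            r=minimize(cost,q0,method="Nelder-Mead",options=dict(initial_simplex=S))
            if b is None or r.fun<b.fun:b=r
    print(names,b.x.round(4),round(b.fun,3))
go(["side"]);go(["top"]);go(["side"],zmin=.036);go(["top"],zmin=.036);go(["side","top"])
# rack outline from top: brown mask min-area rect
t=D["top"]["img"];hsv=cv2.cvtColor(t,cv2.COLOR_BGR2HSV);m=cv2.inRange(hsv,(3,70,20),(16,255,140));m=m|cv2.inRange(hsv,(100,60,20),(130,255,255))
m[:195]=0;m[250:]=0;m[:,:335]=0;m[:,403:]=0
m=cv2.morphologyEx(m,cv2.MORPH_OPEN,np.ones((3,3)));n,L,S,_=cv2.connectedComponentsWithStats(m);k=1+np.argmax(S[1:,4])
rc=cv2.minAreaRect(np.c_[np.nonzero(L==k)[::-1]].astype(np.float32));b=cv2.boxPoints(rc);print(rc)
P=np.array([atz(C["top"],*p,.031)[:2] for p in b]);print(P.mean(0).round(4),np.linalg.norm(P[0]-P[1]).round(4),np.linalg.norm(P[1]-P[2]).round(4),[np.arctan2(*(P[i+1]-P[i])[::-1]).round(3) for i in(0,1)])
E
python3 fit2.py
```

```text
side [360 175  13  32 139]
top [359 220  29  11  92]
['side'] [ 0.5192 -0.3251  0.3345] 0.117
['top'] [ 0.516  -0.3268  0.3192] 0.28
['side'] [ 0.517  -0.3214  0.3315] 0.126
['top'] [ 0.5162 -0.3267  0.3109] 0.263
['side', 'top'] [ 0.5175 -0.3252  0.2955] 0.494
((370.13690185546875, 227.6656036376953), (21.444639205932617, 41.534881591796875), 73.61045837402344)
[ 0.5136 -0.3275] 0.121 0.0613 [np.float64(-1.283), np.float64(-2.906)]
```

Request:
jog_arm(rows="0 -0.1 3 0 0 0 -1; 0 0 3 0 0 0 -1; 0 0 2.5 0 0 0 -1; 0 0 1.1 0 0 0 -1; 0 0 0 0 0 0 -0.5", force=5)

```text
time: 2.08
position: [0.5163, -0.3255, 0.0639]
tool_rot: [-1.867, -2.525, 0.0]
ft_force: [-0.3, -1.1, 0.6]
grip_width: 0.95
grip_force: 0.0
```

Request:
jog_arm(rows="0 0 0 0 0 0 0.3; 0 0 0 0 0 0 0.5; 0 0 0 0 0 0 0.7; 0 0 0 0 0 0 1; 0 0 0 0 0 0 1", force=5)

```text
time: 2.7
position: [0.5169, -0.3255, 0.0646]
tool_rot: [1.867, 2.526, -0.0]
ft_force: [0.6, -0.6, 0.0]
grip_width: 0.403
grip_force: 0.0
```

Request:
jog_arm(rows="0 0 0 0 0 0 1; 0 0 0 0 0 0 1; 0 0 0 0 0 0 1; 0 0 0 0 0 0 1", force=5)

```text
time: 3.2
position: [0.5169, -0.3255, 0.0645]
tool_rot: [-1.867, -2.527, 0.0]
ft_force: [0.6, -0.5, -0.5]
grip_width: 0.103
grip_force: 5.0
```

Gripped at 0.103 × 87 = 9 mm with almost no side force. Now I'll firm up the grip and lift.

Request:
jog_arm(rows="0 0 0 0 0 0 1; 0 0 -1 0 0 0 1; 0 0 -3 0 0 0 1; 0 0 -4 0 0 0 1; 0 0 -4 0 0 0 1", force=25)

```text
time: 3.82
position: [0.5167, -0.3253, 0.1862]
tool_rot: [-1.867, -2.527, 0.0]
ft_force: [0.4, -0.9, -1.4]
grip_width: 0.103
grip_force: 25.0
```

```bash
cat > fit3.py <<'E'
from h import *
import pickle
from scipy.optimize import minimize
p,r=tool();print(p,r.as_matrix().round(3))
d=imaging.get_image("side");pickle.dump(d,open("d2.pkl","wb"));c=cam(d)
hsv=cv2.cvtColor(d["img"],cv2.COLOR_BGR2HSV);m=cv2.inRange(hsv,(112,110,30),(130,255,255))
u,v=proj(c,p);print(u,v)
_,L,S,_=cv2.connectedComponentsWithStats(m);ys,xs=np.nonzero(L);ok=np.hypot(xs-u,ys-v)<30
print([S[k] for k in np.unique(L[ys[ok],xs[ok]])])
pts=np.c_[xs[ok],ys[ok]].astype(np.int32);M=np.zeros(m.shape,np.uint8);cv2.fillConvexPoly(M,cv2.convexHull(pts),1);M=M.astype(np.float32)
def cost(q):
    s=sil(c,disc(p+r.apply([q[0],0,q[1]]),r.apply([0,1,0]))); return 1-np.minimum(M,s).sum()/np.maximum(M,s).sum()
for q0 in([0,.009],[0.005,.012]):
    w=minimize(cost,q0,method="Nelder-Mead",options=dict(initial_simplex=np.array(q0)+np.array([[0,0],[.005,0],[0,.005]])));print("centre in tool x,z",w.x.round(4),w.fun)
E
python3 fit3.py
```

```text
[ 0.51673141 -0.32531768  0.18620805] [[-0.294  0.956 -0.   ]
 [ 0.956  0.294 -0.   ]
 [-0.    -0.    -1.   ]]
372.19536250470645 145.83972372383687
[array([366, 132,   9,  34, 163], dtype=int32), array([376, 147,   1,   1,   1], dtype=int32)]
centre in tool x,z [0.0096 0.0016] 0.2391795516014099
centre in tool x,z [0.0099 0.0016] 0.23874890804290771
```

Run:
```python
from ov import *
import pickle
d=pickle.load(open("d2.pkl","rb"));p,r=tool();c=cam(d);o=[]
for q in([0,.0095],[.0096,.0016]):
    Ls=[(disc(p+r.apply([q[0],0,q[1]]),r.apply([0,1,0]),h=s*.0045)[-80:],(0,255,255)) for s in(-1,1)]
    o.append(draw(d["img"],c,(345,110,395,180),8,Ls))
cv2.imwrite("pics/g2.png",np.hstack(o))
```

```text
(no output)
```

View pics/g2.png

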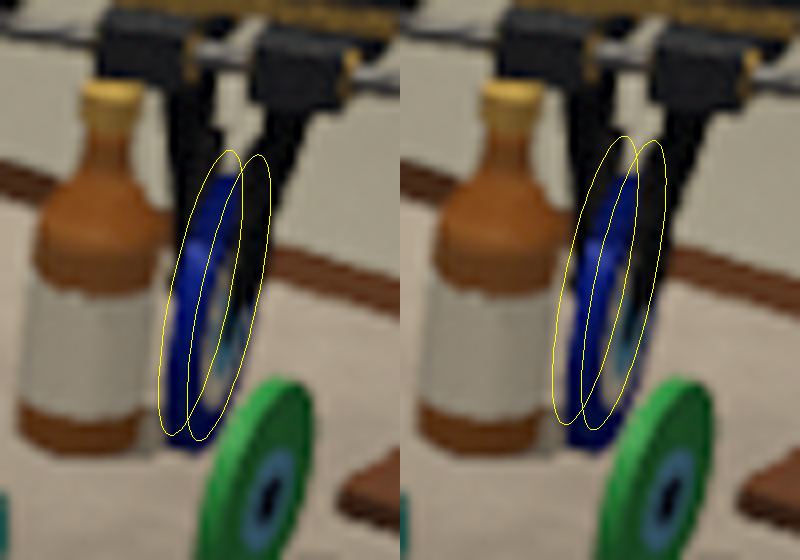

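The side crop shows the coaster held with its bottom edge near crop (185,452), a little lower than predicted by about 1.5 px (4 mm). I'll carry it over the cradle, where nothing blocks the view, and compare directly.

```bash
cat > tgt.py <<'E'
from plan import *
import pickle
q,st=pickle.load(open("fit.pkl","rb"))
def cpose(x,y,z):
    o=cradle(st,[[0,0,0]])[0]; P=cradle(st,[[x,y,z]])[0]; ax=cradle(st,[[1,0,0]])[0]-o; up=cradle(st,[[0,0,1]])[0]-o
    return P,toolR(ax,-up)
def incradle(p):
    o=cradle(st,[[0,0,0]])[0]; B=np.array([cradle(st,[e])[0]-o for e in np.eye(3)]); return B@(p-o)
E
python3 - <<'E'
from tgt import *
P,Q=cpose(-.001,0,.117);print(P);plan([P],[Q],[5],1)
E
```

```text
[ 0.53680113 -0.11835808  0.17481055]
3.89 1.55 0.34 -0.05 -0.006 0.055 1; 
3.96 1.32 0.38 -0.051 -0.006 0.055 1; 
4.04 1.08 0.42 -0.05 -0.006 0.055 1; 
4.09 0.83 0.45 -0.05 -0.005 0.055 1; 
4.13 0.58 0.46 -0.051 -0.006 0.055 1; 
-- [ 0.5368 -0.1183  0.1748] [0.966 0.022 0.257] 0.04197340356711681
```

Request:
jog_arm(rows="3.89 1.55 0.34 -0.05 -0.006 0.055 1; 3.96 1.32 0.38 -0.05 -0.006 0.055 1; 4.04 1.08 0.42 -0.05 -0.006 0.055 1; 4.09 0.83 0.45 -0.05 -0.006 0.055 1; 4.13 0.58 0.46 -0.051 -0.006 0.055 1")

```text
time: 4.5
position: [0.534, -0.1156, 0.168]
tool_rot: [2.068, 2.11, 0.274]
ft_force: [0.5, -0.7, -1.3]
grip_width: 0.105
grip_force: 25.0
```

Request:
jog_arm(rows="0 0 0 0 0 0 1; 0 0 0 0 0 0 1")

```text
time: 4.75
position: [0.534, -0.1175, 0.1681]
tool_rot: [2.067, 2.113, 0.271]
ft_force: [0.4, -1.3, -2.4]
grip_width: 0.101
grip_force: 25.0
```

Run:
```python
from ov import *
from tgt import *
D={n:imaging.get_image(n) for n in("side","top")};pickle.dump(D,open("d3.pkl","wb"));p,r=tool();print(p,incradle(p),r.as_matrix().round(3))
P,Q=cpose(0,0,0);print("rot err",(r.inv()*Q).as_rotvec().round(3))
o=[]
Ls=lines(st)[3:]+[(disc(p+r.apply([0,0,.0095]),r.apply([0,1,0]),h=s*.0045)[-80:],(0,255,255)) for s in(-1,1)]
a=draw(D["side"]["img"],cam(D["side"]),(265,155,345,255),6,Ls); b=draw(D["top"]["img"],cam(D["top"]),(265,180,318,280),6,Ls)
cv2.imwrite("pics/g3.png",np.hstack([a,b]))
```

```text
[ 0.53419677 -0.11830809  0.16797735] [-5.27178533e-03  1.08377504e-04  1.11065541e-01] [[-0.021  0.968  0.249]
 [ 1.     0.019  0.009]
 [ 0.004  0.25  -0.968]]
rot err [-0.008 -0.004 -0.003]
```

View pics/g3.png

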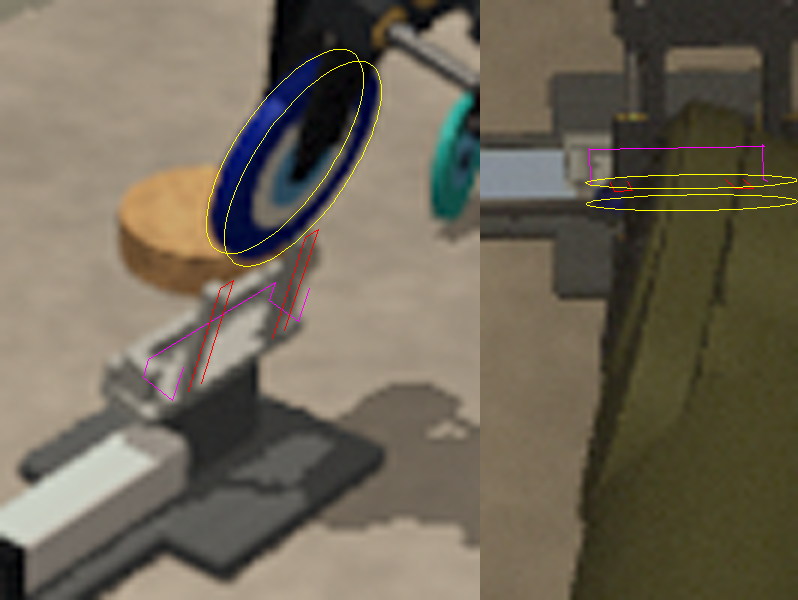

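In side view the coaster overlay matches the real disc to about 0.5 px (ellipse at crop (290,160)), so the side camera, the robot and the hold (0, 9.5 mm) agree. The cradle overlay looks about 2 px off, so I'll take one clean enlargement to refine it.

Run:
```python
from ov import *
from tgt import *
D=pickle.load(open("d0.pkl","rb"))
def f(n,b,k):
    u0,v0,u1,v1=b;o=cv2.resize(D[n]["img"][v0:v1,u0:u1],None,fx=k,fy=k,interpolation=2)
    o=cv2.convertScaleAbs(o,alpha=1.3)
    L=[cradle(st,[[x,s*y,z]])[0] for x,y,z in((-.008,.027,.054),(.008,.0405,.01),(-.008,.0405,.018)) for s in(-1,1)]+list(W(st,[[-.055,-.18,.006],[.055,-.18,.006]]))
    for P in L:
        p=(np.array(proj(cam(D[n]),P))+.5-[u0,v0])*k; cv2.circle(o,tuple(int(a) for a in p),2,(0,255,255),-1)
    for i in range(0,u1-u0,10): cv2.line(o,(i*k,0),(i*k,6),(0,0,255),1)
    for i in range(0,v1-v0,10): cv2.line(o,(0,i*k),(6,i*k),(0,0,255),1)
    return o
a=f("side",(278,190,328,245),10);b=f("top",(274,188,319,240),6);b=cv2.copyMakeBorder(b,0,550-b.shape[0],0,0,0)
cv2.imwrite("pics/c2.png",np.hstack([a,b]))
```

```text
(no output)
```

View pics/c2.png

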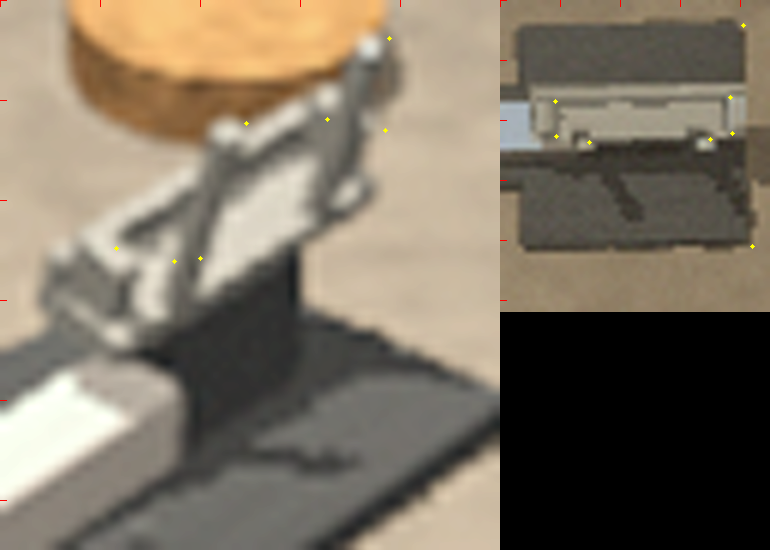

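Side view: prong tips at (228,130) and (370,42) in the crop, about 1.8 px left of the prediction. Top view: tips at (583,141) and (706,143), about 0.9 px left. I'll triangulate them.

Run:
```python
from tgt import *
D=pickle.load(open("d0.pkl","rb"));s,t=cam(D["side"]),cam(D["top"])
T=[]
for a,b in(((300.3,202.5),(287.3,211.)),((314.5,193.7),(307.8,211.3))):
    P,e=tri(s,a,t,b);T.append(P);print(P.round(4),"gap",round(e,4),"in cradle",incradle(P).round(4), "side@z.114",atz(s,*a,.116).round(4),"top@z",atz(t,*b,.116).round(4))
print(np.linalg.norm(T[0]-T[1]),(T[0]-T[1]))
print("model tips",cradle(st,[[-.010,.027,.054],[-.010,-.027,.054]]).round(4))
```

```text
[ 0.5472 -0.0877  0.111 ] gap 0.0018 in cradle [-0.0067  0.0304  0.0525] side@z.114 [ 0.5426 -0.0807  0.116 ] top@z [ 0.5455 -0.0881  0.116 ]
[ 0.5474 -0.142   0.1117] gap 0.0043 in cradle [-0.0075 -0.0238  0.0535] side@z.114 [ 0.5448 -0.1349  0.116 ] top@z [ 0.5448 -0.1428  0.116 ]
0.05421385459357748 [-0.00022006  0.05420849 -0.00073017]
model tips [[ 0.5437 -0.0912  0.1116]
 [ 0.5449 -0.1452  0.1116]]
```

The tips are 54.2 mm apart and 111 mm high, as they must be. So I'll shift the stand estimate by +2.5 mm in x and +3.3 mm in y, then descend.

Run:
```python
from tgt import *
st=st+np.array([.0025,.0033,-.003]);pickle.dump((q,st),open("fit.pkl","wb"))
import tgt;tgt.st=st
p,r=tool();print(incradle(p))
P1,Q=cpose(-.001,0,.080);P2,_=cpose(-.001,0,.060)
print(P1,P2);plan([cpose(-.001,0,.11)[0],P1,P2],[Q,Q,Q],[1,2,2],1)
```

```text
[-0.00738703 -0.00324281  0.11162824]
[ 0.54843444 -0.11478801  0.13905412] [ 0.55357508 -0.11468812  0.11972632]
0.32 0.64 0.16 -0.008 -0.004 0 1; 
-- [ 0.5407 -0.115   0.168 ] [0.966 0.019 0.257] 0.007345828173251809
0 -0 1.5 0 -0 0 1; 
0 -0 1.5 0 -0 0 1; 
-- [ 0.5484 -0.1148  0.139 ] [0.966 0.019 0.257] 0.014996370250177794
0 -0 1 0 -0 0 1; 
0 -0 1 0 -0 0 1; 
-- [ 0.5536 -0.1147  0.1197] [0.966 0.019 0.257] 0.009996367961730736
```

Request:
jog_arm(rows="0.32 0.64 0.16 -0.008 -0.004 0 1; 0 0 1.5 0 0 0 1; 0 0 1 0 0 0 1; 0 0 0 0 0 0 1; 0 0 0 0 0 0 1")

```text
time: 5.48
position: [0.5467, -0.1134, 0.1432]
tool_rot: [2.063, 2.107, 0.276]
ft_force: [-0.6, -0.2, -1.5]
grip_width: 0.099
grip_force: 25.0
```

Run:
```python
from tgt import *
p,r=tool();P,Q=cpose(-.001,0,.06);print(incradle(p).round(4),(r.inv()*Q).as_rotvec().round(3))
```

```text
[-0.0016  0.0014  0.0844] [-0.001 -0.002  0.001]
```

Request:
jog_arm(rows="-0.12 0.05 1 0 0 0 1; 0 0 0.9 0 0 0 1; 0 0 0.4 0 0 0 1; 0 0 0.2 0 0 0 1; 0 0 0 0 0 0 1")

```text
time: 6.1
position: [0.5539, -0.1144, 0.1194]
tool_rot: [2.062, 2.106, 0.276]
ft_force: [-0.1, -0.1, -1.4]
grip_width: 0.102
grip_force: 25.0
```

Run:
```python
from tgt import *
p,r=tool();print(incradle(p).round(4),ctrl.get_state()["ft_force"].round(2))
```

```text
[-0.0007  0.0002  0.0596] [-0.09 -0.1  -1.38]
```

Request:
jog_arm(rows="0 0 0.2 0 0 0 1; 0 0 0.1 0 0 0 1; 0 0 0.1 0 0 0 1; 0 0 0 0 0 0 1")

```text
time: 6.6
position: [0.5549, -0.1145, 0.1156]
tool_rot: [2.062, 2.106, 0.276]
ft_force: [-0.2, -0.5, -0.9]
grip_width: 0.099
grip_force: 25.0
```

Request:
jog_arm(rows="0 0 0.1 0 0 0 1; 0 0 0 0 0 0 1")

```text
time: 6.85
position: [0.5551, -0.1144, 0.1146]
tool_rot: [2.062, 2.106, 0.276]
ft_force: [0.2, -0.8, -0.3]
grip_width: 0.104
grip_force: 25.0
```

Request:
jog_arm(rows="0 0 0.1 0 0 0 1; 0 0 0 0 0 0 1; 0 0 0 0 0 0 1")

```text
time: 7.22
position: [0.5556, -0.1145, 0.114]
tool_rot: [2.062, 2.106, 0.276]
ft_force: [-2.7, 1.6, 4.5]
grip_width: 0.104
grip_force: 25.0
```

Request:
jog_arm(rows="0 0 0.1 0 0 0 1; 0 0 0 0 0 0 1; 0 0 0 0 0 0 1")

```text
time: 7.6
position: [0.5558, -0.1145, 0.114]
tool_rot: [2.062, 2.106, 0.275]
ft_force: [-6.4, 1.4, 11.2]
grip_width: 0.104
grip_force: 25.0
```

Run:
```python
from ov import *
from tgt import *
p,r=tool();print(incradle(p).round(4),ctrl.get_state()["ft_force"].round(2))
d=imaging.get_image("side")
Ls=lines(st)[3:]+[(disc(p+r.apply([0,0,.0095]),r.apply([0,1,0]),h=s*.0045)[-80:],(0,255,255)) for s in(-1,)]
a=draw(d["img"],cam(d),(275,170,335,245),8,[]);b=draw(d["img"],cam(d),(275,170,335,245),5,Ls)
cv2.imwrite("pics/p1.png",np.hstack([a,cv2.copyMakeBorder(b,0,600-375,0,0,0)]))
```

```text
[-0.0003  0.0001  0.0539] [-6.39  1.39 11.21]
```

View pics/p1.png

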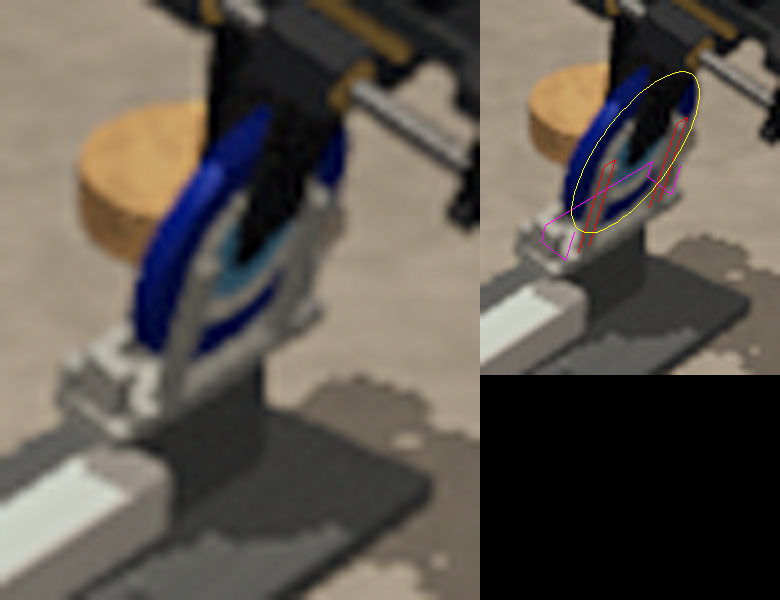

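Floor contact came at the expected height (TCP 54 mm up the cradle). The picture shows the disc standing in the trough behind both prongs, (170,340) and (300,290), and centred. Release.

Request:
jog_arm(rows="0 0 -0.15 0 0 0 1; 0 0 0 0 0 0 0.7; 0 0 0 0 0 0 0.5; 0 0 0 0 0 0 0.3; 0 0 0 0 0 0 0.3", force=10)

```text
time: 8.28
position: [0.5554, -0.1144, 0.1141]
tool_rot: [2.062, 2.106, 0.276]
ft_force: [-0.5, -0.6, -0.3]
grip_width: 0.33
grip_force: 0.0
```

Request:
jog_arm(rows="0 0 0 0 0 0 0.3; 0 0 -1.5 0 0 0 0.3; 0 0 -3 0 0 0 0.3; 0 0 -4 0 0 0 0.3; 0 0 0 0 0 0 0.3")

```text
time: 8.9
position: [0.5354, -0.1157, 0.2011]
tool_rot: [2.057, 2.1, 0.279]
ft_force: [0.3, 1.1, -0.2]
grip_width: 0.348
grip_force: 0.0
```

```bash
cat > fit4.py <<'E'
from ov import *
from tgt import *
from scipy.optimize import minimize,least_squares
D={n:imaging.get_image(n) for n in("side","top")};pickle.dump(D,open("d4.pkl","wb"))
p,r=tool();print(p,incradle(p).round(3),ctrl.get_state()["joint_positions"].round(2))
C={n:cam(D[n]) for n in D}
d=D["side"];hsv=cv2.cvtColor(d["img"],cv2.COLOR_BGR2HSV);m=cv2.inRange(hsv,(112,110,30),(130,255,255));m[:,330:]=0;m[:,:285]=0;m[:160]=0;m[240:]=0
pts=np.c_[np.nonzero(m)[::-1]].astype(np.int32);print(pts.min(0),pts.max(0))
M=np.zeros(m.shape,np.uint8);cv2.fillConvexPoly(M,cv2.convexHull(pts),1);M=M.astype(np.float32)
ax=cpose(0,0,0)[1].apply([0,1,0])
def cost(q): s=sil(C["side"],disc(cradle(st,[[q[0],q[1],.045]])[0],ax)); return 1-np.minimum(M,s).sum()/np.maximum(M,s).sum()
w=minimize(cost,[0,0],method="Nelder-Mead",options=dict(initial_simplex=[[0,0],[.004,0],[0,.004]]));print("disc in cradle x,y",w.x.round(4),w.fun)
# red mark, post, lever blobs
for n in D:
    h=cv2.cvtColor(D[n]["img"],cv2.COLOR_BGR2HSV)
    for nm,lo,hi in(("red",(0,170,60),(4,255,255)),("red2",(174,150,60),(180,255,255)),("orange",(7,170,80),(18,255,255))):
        mm=cv2.inRange(h,lo,hi);box=(200,180,290,290) if n=="side" else (195,180,265,230);z=np.zeros_like(mm);z[box[1]:box[3],box[0]:box[2]]=mm[box[1]:box[3],box[0]:box[2]]
        k,L,S,ce=cv2.connectedComponentsWithStats(z);print(n,nm,[(S[i].tolist(),ce[i].round(1).tolist()) for i in range(1,k) if S[i][4]>5])
E
python3 fit4.py
```

```text
[ 0.53359654 -0.11519228  0.19730503] [-0.   -0.    0.14] [ 0.83 -0.06 -0.6   1.95 -0.12  1.    0.3 ]
[292 183] [318 213]
disc in cradle x,y [ 0.0007 -0.0044] 0.15629661083221436
side red [([223, 256, 8, 9, 39], [226.6, 260.8])]
side red2 []
side orange [([237, 237, 18, 15, 87], [245.8, 243.8])]
top red [([223, 195, 3, 7, 15], [223.7, 198.1])]
top red2 []
top orange [([225, 202, 12, 11, 106], [230.5, 207.0])]
```

The coaster stands in the cradle. Next I'll measure the post, the lever and the mark from the first pictures, where nothing blocks the view.

Run:
```python
from tgt import *
def inst(P):
    x,y,t=st;d=np.array(P)[:2]-[x,y];c,s=np.cos(t),np.sin(t);return np.r_[c*d[0]+s*d[1],-s*d[0]+c*d[1],P[2]].round(4)
D=pickle.load(open("d0.pkl","rb"));C={n:cam(D[n]) for n in D};print("st",st)
def blob(n,box,f):
    u0,v0,u1,v1=box;im=D[n]["img"][v0:v1,u0:u1];w=f(im.astype(float));ys,xs=np.mgrid[v0:v1,u0:u1];return (w*xs).sum()/w.sum(),(w*ys).sum()/w.sum(),w.sum(),np.c_[xs[w>0],ys[w>0]]
g=lambda im:im.min(2)
print("top white px around post");print(D["top"]["img"][198:212,234:248].min(2))
print("side");print(D["side"]["img"][220:232,245:264].min(2))
red=lambda im:np.clip(im[...,2]-im[...,:2].max(2)-50,0,80)
a=blob("side",(215,245,240,275),red);b=blob("top",(215,188,232,206),red);print(a[:3],b[:3])
P,e=tri(C["side"],a[:2],C["top"],b[:2]);print("red",P,e,inst(P))
for z in(.018,.022,.026):print(z,inst(atz(C["top"],*b[:2],z)),inst(atz(C["side"],*a[:2],z)))
print("red px top",b[3].min(0),b[3].max(0),"side",a[3].min(0),a[3].max(0))
```

```text
st [0.56753473 0.01060673 0.01942913]
top white px around post
[[127 107 110 130 127 111 128 127  94 129 129 128  93 130]
 [127 107 113 130 129 111 127 126  94 128 129 127  95 129]
 [127 105  84 127 105  45  87  43  62 128 127 125  89 128]
 [128 130 127 129 102  61 125  35  59 129 131 127 106 112]
 [ 49  57  55  58  52  59 124  41  30  48  56  58  54  54]
 [ 62  69  71  72  55  59 123  34  32  51  79  79  66  54]
 [ 27  17  24  32  38  60 126  39  26  31  46  48  48  58]
 [ 19  12  20  42  48  60 125  36  28  26  35  29  50  62]
 [ 23   9  21  60  70  66 126  37  30  21  26  26  48  61]
 [ 19  18  25  61  70  62 125  38  30  29  28  37  62  60]
 [ 23  20  23  61  71  61 123  36  32  30  29  28  68  69]
 [ 20  19  29  61  70  56 112  33  28  27  24  35  67  68]
 [ 26  24  20  60  65  26  35  33  32  25  27  33  69  67]
 [ 16  19  26  56  72  33  31  20  24  21  32  37  66  67]]
side
[[ 77  79  78  81  83  82  84  82  82  79  78  95 105 121 131 128 128 130
  130]
 [ 80  80  81  83  83  85  83  82  80  93 106 119 133 132 130 129 130 131
  132]
 [ 79  82  83  84  83  76  68  92 105 120 1
[... 529 characters left out ...]
 131 127  88   8  11  15  16  15  13  11   9  10   6   1  67 116 129
  125]
 [129 130 134  99   7  14  14  16  17  16  16  16  12   8   6  53 110 129
  126]
 [130 131 134 100   1  13  10  14  16  11  16  12  15   7   9  54 111 129
  126]]
(np.float64(226.30204996796925), np.float64(260.6531069827034), np.float64(3122.0)) (np.float64(224.39881831610043), np.float64(198.8301329394387), np.float64(677.0))
red [0.60196834 0.09356213 0.01695967] 0.005787147446863594 [0.036  0.0823 0.017 ]
0.018 [0.0335 0.0803 0.018 ] [0.0379 0.0844 0.018 ]
0.022 [0.0326 0.0798 0.022 ] [0.0339 0.0877 0.022 ]
0.026 [0.0317 0.0794 0.026 ] [0.0299 0.0911 0.026 ]
red px top [223 195] [231 205] side [223 256] [230 265]
```

```bash
cat > mk.py <<'E'
from tgt import *
from scipy.optimize import minimize
def inst(P):
    x,y,t=st;d=np.array(P)[:2]-[x,y];c,s=np.cos(t),np.sin(t);return np.r_[c*d[0]+s*d[1],-s*d[0]+c*d[1],P[2]].round(4)
def redmask(n,im):
    im=im.astype(float);b=(215,245,240,275) if n=="side" else (215,190,232,206)
    m=np.zeros(im.shape[:2],np.float32);u0,v0,u1,v1=b;s=im[v0:v1,u0:u1]
    # soft red membership, orange excluded (green high)
    m[v0:v1,u0:u1]=np.clip((s[...,2]-s[...,1]*1.0-40)/70,0,1)*(s[...,1]<.35*s[...,2]+8)
    return m
def fit(M,C,names):
    # local coords box centre (x,y), size .020 x .010, z .010-.026
    def box(q): return W(st,[[q[0]+i*.010,q[1]+j*.005,z] for i in(-1,1) for j in(-1,1) for z in(.010,.026)])
    def cost(q): return sum(1-np.minimum(M[n],s).sum()/np.maximum(M[n],s).sum() for n in names for s in[sil(C[n],box(q))])
    w=minimize(cost,[.036,.082],method="Nelder-Mead",options=dict(initial_simplex=[[.036,.082],[.04,.082],[.036,.087]]));return w.x.round(4),round(w.fun,3)
E
python3 - <<'E'
from mk import *
D=pickle.load(open("d0.pkl","rb"));C={n:cam(D[n]) for n in D}
M={n:redmask(n,D[n]["img"]) for n in D}
for n in(["side"],["top"],["side","top"]):print(n,fit(M,C,n))
for n in M:
    ys,xs=np.nonzero(M[n]>.5);print(n,xs.min(),xs.max(),ys.min(),ys.max(),len(xs))
P,e=tri(C["side"],(254.1,225.3),C["top"],(240.,204.5));print("post",P,e,inst(P))
print(inst(atz(C["top"],240,204.5,.1)),inst(atz(C["side"],254.1,225.3,.1)))
E
```

```text
['side'] (array([0.0399, 0.0821]), np.float64(0.495))
['top'] (array([0.037 , 0.0849]), np.float64(0.679))
['side', 'top'] (array([0.0385, 0.0842]), np.float64(1.176))
side 223 230 256 264 43
top 223 224 195 201 13
post [0.56727844 0.04035741 0.10073018] 0.003184927878577609 [0.0003 0.0298 0.1007]
[-0.0008  0.0288  0.1   ] [0.0027 0.0296 0.1   ]
```

The post sits at local (0, 29.5 mm) with its top at 100.7 mm, which matches the text. The mark is at local y of about 82–85 mm, so the travel is about 53 mm. Now I'll move over the post.

Run:
```python
from mk import *
Q=toolR(W(st,[[0,1,0]])[0]-W(st,[[0,0,0]])[0]);H=W(st,[[0,.0505,.19]])[0];L=W(st,[[0,.0505,.062]])[0];print(H,L)
plan([H],[Q],[10],-.47)
```

```text
[0.56655362 0.0610972  0.19      ] [0.56655362 0.0610972  0.062     ]
1.76 0.34 0.16 0.02 0.021 -0.156 -0.47; 
1.67 0.6 0.2 0.021 0.02 -0.156 -0.47; 
1.56 0.87 0.2 0.02 0.021 -0.156 -0.47; 
1.4 1.1 0.22 0.021 0.02 -0.156 -0.47; 
1.21 1.31 0.22 0.02 0.021 -0.156 -0.47; 
0.99 1.48 0.22 0.021 0.02 -0.156 -0.47; 
0.74 1.63 0.2 0.02 0.021 -0.156 -0.47; 
0.47 1.72 0.18 0.021 0.021 -0.156 -0.47; 
0.2 1.78 0.15 0.02 0.02 -0.155 -0.47; 
-0.09 1.79 0.11 0.021 0.021 -0.156 -0.47; 
-- [0.5666 0.0611 0.19  ] [-0.019  1.    -0.   ] 0.01794923785395999
```

Request:
jog_arm(rows="1.76 0.34 0.16 0.02 0.02 -0.156 -0.47; 1.67 0.6 0.2 0.02 0.02 -0.156 -0.47; 1.56 0.87 0.2 0.02 0.02 -0.156 -0.47; 1.4 1.1 0.2 0.02 0.02 -0.156 -0.47; 1.2 1.3 0.2 0.02 0.02 -0.156 -0.47")

```text
time: 9.62
position: [0.5493, -0.0264, 0.1919]
tool_rot: [1.123, 2.825, 0.153]
ft_force: [0.4, -0.2, 0.0]
grip_width: 0.727
grip_force: 0.0
```

Request:
jog_arm(rows="1 1.48 0.2 0.02 0.02 -0.156 -0.47; 0.74 1.63 0.2 0.02 0.02 -0.156 -0.47; 0.47 1.72 0.2 0.02 0.02 -0.156 -0.47; 0.2 1.78 0.15 0.02 0.02 -0.155 -0.47; -0.1 1.79 0.1 0.02 0.02 -0.156 -0.47")

```text
time: 10.25
position: [0.5659, 0.0617, 0.1883]
tool_rot: [-0.037, 3.139, 0.001]
ft_force: [-0.2, -1.1, 0.5]
grip_width: 0.735
grip_force: 0.0
```

Request:
jog_arm(rows="0 0 0 0 0 0 -0.47; 0 0 0 0 0 0 -0.47")

```text
time: 10.5
position: [0.566, 0.0603, 0.1888]
tool_rot: [-0.025, 3.138, 0.001]
ft_force: [-0.3, -1.3, 0.8]
grip_width: 0.736
grip_force: 0.0
```

```bash
cat > where.py <<'E'
from mk import *
p,r=tool();s=ctrl.get_state();Q=toolR(W(st,[[0,1,0]])[0]-W(st,[[0,0,0]])[0])
print("local",inst(p),"rot",(r.inv()*Q).as_rotvec().round(3),"w",(s["grip_width"]*87).round(1),"ft",s["ft_force"].round(1),"inner",round(inst(p)[1]*1000-s["grip_width"]*43.5,1),"t",s["time"])
E
python3 where.py
python3 - <<'E'
from tgt import *
print(ctrl.get_state()["joint_positions"].round(2))
E
```

```text
[ 0.56  0.25 -0.82  1.68  0.19  1.28  1.29]Traceback (most recent call last):
  File "where.py", line 3, in <module>
    print("local",inst(p),"rot",(r.inv()*Q).as_rotvec().round(3),"w",(s["grip_width"]*87).round(1),"ft",s["ft_force"].round(1),"inner",round(inst(p)[1]*1000-s["grip_width"]*43.5,1),"t",s["time"])
                                                                     ^^^^^^^^^^^^^^^^^^^^^^^^^^
AttributeError: 'float' object has no attribute 'round'
```

Request:
jog_arm(rows="0 0 3 0 0 0 -0.47; 0 0 3 0 0 0 -0.47; 0 0 1.2 0 0 0 -0.47; 0 0 0 0 0 0 -0.47")

```text
time: 11.0
position: [0.5663, 0.0604, 0.1171]
tool_rot: [-0.026, 3.138, 0.001]
ft_force: [1.1, -0.4, -0.2]
grip_width: 0.732
grip_force: 0.0
```

```bash
sed -i 's/(s\["grip_width"\]\*87).round(1)/round(s["grip_width"]*87,1)/' where.py; python3 where.py
```

```text
local [-0.0002  0.0498  0.1171] rot [ 0.001  0.004 -0.003] w 63.7 ft [ 1.1 -0.4 -0.2] inner 18.0 t 11.0
```

Request:
jog_arm(rows="0 0 1.2 0 0 0 -0.47; 0 0 1.2 0 0 0 -0.47; 0 0 1.2 0 0 0 -0.47; 0 0 1.2 0 0 0 -0.47; 0 0 0.7 0 0 0 -0.47")

```text
time: 11.62
position: [0.5666, 0.0614, 0.0615]
tool_rot: [-0.029, 3.138, 0.002]
ft_force: [-0.2, 0.3, 0.3]
grip_width: 0.732
grip_force: 0.0
```

Request:
jog_arm(rows="0 0 0 0 0 0 -0.47; 0 0.3 0 0 0 0 -0.47; 0 0.2 0 0 0 0 -0.47; 0 0.1 0 0 0 0 -0.47; 0 0 0 0 0 0 -0.47")

```text
time: 12.25
position: [0.5671, 0.0674, 0.0628]
tool_rot: [-0.029, 3.136, 0.002]
ft_force: [0.9, -0.2, -0.0]
grip_width: 0.739
grip_force: 0.0
```

```bash
python3 where.py
```

```text
local [0.0007 0.0568 0.0628] rot [ 0.001  0.005 -0.001] w 64.3 ft [ 0.9 -0.2 -0. ] inner 24.7 t 12.25
```

Request:
jog_arm(rows="0 0.2 0 0 0 0 -0.47; 0 0.2 0 0 0 0 -0.47; 0 0.2 0 0 0 0 -0.47; 0 0 0 0 0 0 -0.47")

```text
time: 12.75
position: [0.567, 0.0733, 0.0627]
tool_rot: [-0.029, 3.136, 0.001]
ft_force: [0.3, -4.0, 2.6]
grip_width: 0.734
grip_force: 1.7
```

```bash
python3 where.py
```

```text
local [0.0006 0.0627 0.0627] rot [ 0.001  0.005 -0.001] w 63.8 ft [ 0.3 -4.   2.6] inner 30.8 t 12.75
```

In contact (−4 N along y). Now pull the leg to just short of the mark, then look.

Request:
jog_arm(rows="0 0.8 0 0 0 0 -0.47; 0 1 0 0 0 0 -0.47; 0 1 0 0 0 0 -0.47; 0 1 0 0 0 0 -0.47; 0 0.5 0 0 0 0 -0.47")

```text
time: 13.38
position: [0.5659, 0.1176, 0.0627]
tool_rot: [-0.031, 3.136, 0.002]
ft_force: [0.0, -4.8, 4.1]
grip_width: 0.736
grip_force: 2.1
```

Request:
jog_arm(rows="0 0 0 0 0 0 -0.47; 0 0 0 0 0 0 -0.47")

```text
time: 13.62
position: [0.566, 0.1165, 0.0626]
tool_rot: [-0.029, 3.137, 0.002]
ft_force: [-0.1, -3.1, 2.3]
grip_width: 0.731
grip_force: 1.5
```

```bash
python3 where.py
python3 - <<'E'
from mk import *
D={n:imaging.get_image(n) for n in("side","top")};pickle.dump(D,open("d5.pkl","wb"))
C={n:cam(D[n]) for n in D};p,r=tool();ip=inst(p);y=ip[1]-.0319+.005
def f(n,b,k):
    u0,v0,u1,v1=b;o=cv2.resize(D[n]["img"][v0:v1,u0:u1],None,fx=k,fy=k,interpolation=2);o=cv2.convertScaleAbs(o,alpha=1.4)
    for P,c in [(P,(0,255,0)) for P in W(st,[[-.014,y,.1],[.014,y,.1]])]+[(P,(255,255,0)) for P in W(st,[[.028,.083,.026],[.028,.15,.01],[.044,.15,.01],[.0,y,.032]])]:
        q=(np.array(proj(C[n],P))+.5-[u0,v0])*k; cv2.circle(o,tuple(int(a) for a in q),2,c,-1)
    for i in range(0,u1-u0,10): cv2.line(o,(i*k,0),(i*k,6),(0,0,255),1)
    for i in range(0,v1-v0,10): cv2.line(o,(0,i*k),(6,i*k),(0,0,255),1)
    return o
a=f("side",(195,212,255,287),8);b=f("top",(198,185,243,260),7)
cv2.imwrite("pics/m1.png",np.hstack([a,cv2.copyMakeBorder(b,0,600-b.shape[0],0,0,0)]))
E
```

```text
local [0.0005 0.1059 0.0626] rot [ 0.001  0.005 -0.001] w 63.6 ft [-0.1 -3.1  2.3] inner 74.1 t 13.625
```

View pics/m1.png

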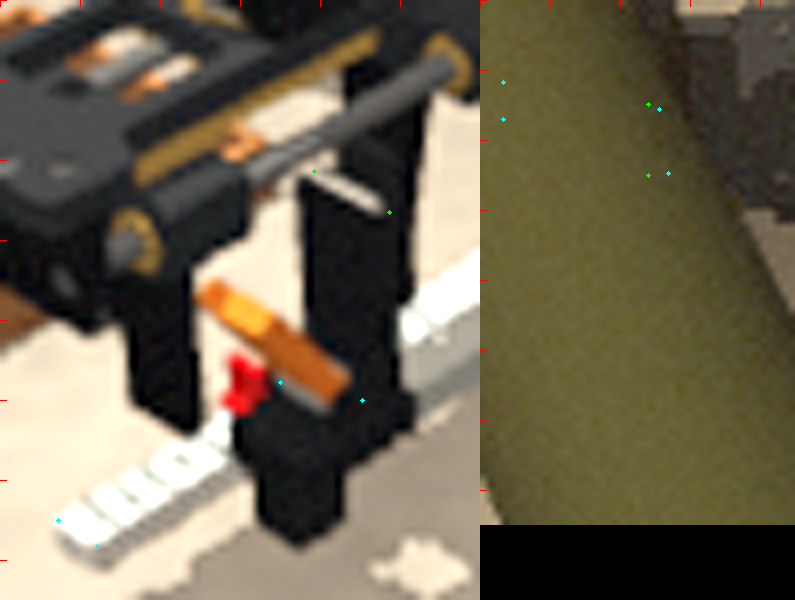

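The side view shows the white line on the post from (312,170) to (382,210), on the predicted green dots (314,171) and (389,212) to within 0.5–1 px. So robot, post and camera agree, and the index is at local y of about 79 mm. The red mark is at (222–270, 355–415), with the lever open at (270,340). I'll refine the mark's y from the unobstructed first pictures.

Run:
```python
from mk import *
D=pickle.load(open("d0.pkl","rb"));C={n:cam(D[n]) for n in D}
t=D["top"]["img"].astype(int);s=D["side"]["img"].astype(int)
print("top R-G");print((t[...,2]-t[...,1])[192:205,219:230])
print("side R-G");print((s[...,2]-s[...,1])[253:268,219:234])
# soft weights: top rows 195-201
w=np.clip(t[195:202,220:228,2]-t[195:202,220:228,1]-15,0,None)*(t[195:202,220:228,1]<70)
print("top u",(w*np.arange(220,228)).sum()/w.sum())
M={}
for n,im,b in(("side",s,(219,252,234,268)),("top",t,(219,193,228,203))):
    m=np.zeros((420,560),np.float32);u0,v0,u1,v1=b;q=im[v0:v1,u0:u1];bg=0
    m[v0:v1,u0:u1]=((q[...,2]>2.0*q[...,1])&(q[...,2]>2.0*q[...,0])&(q[...,2]>50));M[n]=m
for n in(["side"],["top"],["side","top"]):print(n,fit(M,C,n))
for u in(223,223.5,224,224.5):print(u,inst(atz(C["top"],u,198,.026)))
for y in(.08,.083,.086):
    print(y,[np.round(proj(C["side"],P),1).tolist() for P in W(st,[[.026,y-.005,.026],[.026,y+.005,.026],[.046,y-.005,.026],[.046,y+.005,.026],[.026,y+.005,.010],[.046,y+.005,.01]])])
```

```text
top R-G
[[ 14  13  13  15  13  15  13  15  17  15  13]
 [ 13  14  12  12  15  15  12  13  14  16  14]
 [ 15  14  14  15  13  14  12  14  12  14  15]
 [ 13  15  16  19  77  90  44  31  14  13  15]
 [ 15  14  14  19  93  90  64  54  16  15  14]
 [ -7  -7  -8   0  96  93  56  41  -8  -6  -6]
 [ -7  -7  -7   9  94  92  50  43 -10  -8  -4]
 [ -6  -7  -6   9  91  92  53  42  -8  -6  -6]
 [ -7  -7  -6   7  95  98  50  38  -7  -7  -4]
 [ -9  -7  -5  -1  79  44  50  36  -8  -7   3]
 [  5   6   9   9  39  40  59  44  52  37  19]
 [  9  11  11   9  11  16  47  54  59  58  53]
 [ 14  13  14  15  14  15  45  54  57  55  57]]
side R-G
[[ 14  14  14  13  14  14  13  13  13  14  13  13  13  14  14]
 [ 14  13  14  13  12  11  12  12  13  14  12  12  13  14  15]
 [ 14  14  13  12  23  35  20   9  12  13  14  13  13  15  14]
 [ 14  13  13  14  54 113  74  32  13   9  12  12  13  14  13]
 [ 13  13  13  20  61 155 167 108  56  31  16  13  10   9   4]
 [ 13  13  12  15  36 108 122 155 152 103  51   8  -1  -5  -7]
 [ 14  13  13   9  23 113 100 110 138 155 115  -2  -9  -7  -5]
 [ 13  14  12  21  52 119 107 
[... 387 characters left out ...]
31  12   2   4   7   7]
 [ -4  -3  -3  -2  -2  -3  -5   1   6   4   3   4   7   9   9]]
top u 223.79780564263322
['side'] (array([0.0392, 0.0835]), np.float64(0.427))
['top'] (array([0.0348, 0.0827]), np.float64(0.368))
['side', 'top'] (array([0.037 , 0.0835]), np.float64(0.845))
223 [0.0343 0.0835 0.026 ]
223.5 [0.0342 0.082  0.026 ]
224 [0.0342 0.0806 0.026 ]
224.5 [0.0342 0.0791 0.026 ]
0.08 [[232.9, 258.0], [229.6, 260.1], [226.7, 254.4], [223.4, 256.4], [230.0, 265.9], [223.8, 262.1]]
0.083 [[231.9, 258.6], [228.6, 260.7], [225.7, 255.0], [222.4, 257.0], [229.0, 266.5], [222.8, 262.8]]
0.086 [[230.9, 259.3], [227.5, 261.4], [224.7, 255.6], [221.3, 257.6], [228.0, 267.2], [221.8, 263.4]]
```

The estimates agree on the mark at local y ≈ 83 mm (side about 84, top 81–82, strip-end check about 83). The index is at about 79, so I'll pull 4 mm more. Then I'll close in steps, backing the hand off by half of each step so the post stays put.

Request:
jog_arm(rows="0 0.2 0 0 0 0 -0.47; 0 0.2 0 0 0 0 -0.47; 0 0 0 0 0 0 -0.47; 0 0 0 0 0 0 -0.47", force=15)

```text
time: 14.22
position: [0.5659, 0.1205, 0.0626]
tool_rot: [-0.029, 3.137, 0.002]
ft_force: [-1.2, -4.8, 2.3]
grip_width: 0.735
grip_force: 1.7
```

```bash
python3 where.py
```

```text
local [0.0005 0.1099 0.0626] rot [ 0.001  0.005 -0.001] w 64.0 ft [-1.2 -4.8  2.3] inner 77.9 t 14.225
```

Request:
jog_arm(rows="0 -0.2 0 0 0 0 -0.38; 0 -0.2 0 0 0 0 -0.29; 0 -0.2 0 0 0 0 -0.2; 0 0 0 0 0 0 -0.2")

```text
time: 14.72
position: [0.5661, 0.1136, 0.0626]
tool_rot: [-0.028, 3.137, 0.001]
ft_force: [-0.3, -2.8, 1.9]
grip_width: 0.604
grip_force: 2.0
```

```bash
python3 where.py
```

```text
local [0.0005 0.103  0.0626] rot [ 0.     0.005 -0.001] w 52.5 ft [-0.3 -2.8  1.9] inner 76.7 t 14.725
```

Request:
jog_arm(rows="0 -0.1 0 0 0 0 -0.11; 0 -0.2 0 0 0 0 -0.02; 0 -0.2 0 0 0 0 0.07; 0 0 0 0 0 0 0.07")

```text
time: 15.22
position: [0.5661, 0.1089, 0.0626]
tool_rot: [-0.029, 3.137, 0.001]
ft_force: [-0.8, -4.5, 0.6]
grip_width: 0.475
grip_force: 5.5
```

```bash
python3 where.py
```

```text
local [0.0005 0.0983 0.0626] rot [ 0.001  0.005 -0.001] w 41.3 ft [-0.8 -4.5  0.6] inner 77.7 t 15.225
```

Request:
jog_arm(rows="0 -0.2 0 0 0 0 0.16; 0 -0.2 0 0 0 0 0.25; 0 -0.2 0 0 0 0 0.34; 0 0 0 0 0 0 0.34")

```text
time: 15.72
position: [0.5662, 0.1028, 0.0626]
tool_rot: [-0.029, 3.137, 0.001]
ft_force: [-1.0, -4.3, 1.9]
grip_width: 0.339
grip_force: 4.5
```

```bash
python3 where.py
```

```text
local [0.0005 0.0922 0.0626] rot [ 0.     0.005 -0.001] w 29.5 ft [-1.  -4.3  1.9] inner 77.5 t 15.725
```

Request:
jog_arm(rows="0 -0.2 0 0 0 0 0.43; 0 -0.1 0 0 0 0 0.5; 0 0 0 0 0 0 0.6; 0 0 0 0 0 0 0.7; 0 0 0 0 0 0 0.7", force=20)

```text
time: 16.35
position: [0.5663, 0.1004, 0.0626]
tool_rot: [-0.029, 3.137, 0.002]
ft_force: [-1.8, -4.7, 1.3]
grip_width: 0.248
grip_force: 20.0
```

```bash
python3 where.py
```

```text
local [0.0005 0.0899 0.0626] rot [ 0.001  0.005 -0.001] w 21.6 ft [-1.8 -4.7  1.3] inner 79.1 t 16.35
```

Request:
jog_arm(rows="0 -0.08 0 0 0 0 0.8; 0 0 0 0 0 0 0.8; 0 0 0 0 0 0 0.8", force=25)

```text
time: 16.73
position: [0.5663, 0.0998, 0.0626]
tool_rot: [-0.03, 3.136, 0.002]
ft_force: [-2.8, -3.7, 2.0]
grip_width: 0.249
grip_force: 25.0
```

```bash
python3 where.py
python3 - <<'E'
from mk import *
d=imaging.get_image("side");c=cam(d);im=d["img"]
h=cv2.cvtColor(im,cv2.COLOR_BGR2HSV);m=cv2.inRange(h,(112,110,30),(130,255,255));m[:,340:]=0;m[:,:280]=0
ys,xs=np.nonzero(m);print("coaster",xs.min(),xs.max(),ys.min(),ys.max(),len(xs))
m0=redmask("side",im);ys,xs=np.nonzero(m0>.5);print("red",xs.min(),xs.max(),ys.min(),ys.max(),len(xs))
e=W(st,[[-.014,.083,.1],[.014,.083,.1]]);print([np.round(proj(c,P),1) for P in e])
u0,v0=[int(x) for x in proj(c,W(st,[[0,.083,.1]])[0])];print(u0,v0);print(im[v0-6:v0+7,u0-8:u0+9].min(2))
E
```

```text
local [0.0005 0.0892 0.0626] rot [ 0.001  0.005 -0.001] w 21.7 ft [-2.8 -3.7  2. ] inner 78.4 t 16.725
coaster 292 318 183 213 240
red 223 226 257 263 22
[array([241.7, 238.9]), array([232.3, 233.8])]
236 236
[[ 54  37  46  42  33  25  18  23  24  25  22  23  25  18  10   8   8]
 [ 66  35  28  25  26  23  22  22  26  21  25  24  26  27  20  14  10]
 [ 56  45  30  23  22  22  26  24  21  24  23  22  27  24  22  12   3]
 [ 57  50  32  21  23  24  23  24  22  22  26  23  23  18  20  17   8]
 [ 54  45  29  20  25  24  23  20  22  20  19  20  18  20  23  13   5]
 [ 44  42  32  19  26  28  21  53  67  46  14  13  16  19  19  14   5]
 [ 40  37  31  21  27  20  20  67 101 114  84  26  15  20  18  12   1]
 [ 25  31  22  22  22  22  14  32  84 126 126 100  68  27  20   8   4]
 [  6  16  21  22  21  20  16  14  11  46 101 121  98  50  16  15   0]
 [ 14  11  18  15  17  17  11  14   6  11   6  47  68  50  16  12   1]
 [  8  15  10   5  17  18  14   8  13  15  13  12  11  14  14  14   0]
 [ 12  14   9   5  15  20  25  21  14  10   7  17  15  17  16  14   3]
 [ 11   9  13  12  16  23  23  28  24  16   7  12  15   9  17  10   3]]
```

The white line on the post reads at pixel (237.5, 236.7), exactly where the prediction for local y = 83 mm falls. The coaster is unchanged and the lever is closed (21.7 mm between the pads, 25 N). Handing in.

```bash
python3 -c "
from bench import ticket
print(ticket.close_job())"
```

```text
the job is handed in; nothing more can be done
None
```

The job is handed in, but the hand-in returned no verdict: the coaster stands released in the cradle, and the leg is held at the red mark (lined up by my measurement to about 2–3 mm) with the lever pinched closed at 25 N.

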